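# Push the stuck piston out of the coffee press chamber

### The job

The piston of the hand coffee press is stuck in its clear brewing chamber. Take the wooden push stick from its rack and, going in through the narrow red-collared end, drive the piston right out of the other end so that it drops into the catch tray, without touching the piston with the gripper; then pull the stick out again and lay it down flat on the blue mat. Leave everything else on the table standing where it is.

Things in the scene. Friction and masses are not known exactly. Their poses are not given: they have to be found in the camera images.
- stand: Knock-out stand fixed to the table, steel base 245 x 110 mm, holding a clear level chamber 70 mm across and 140 mm long (x = -70 to 70). Origin on the table under the chamber's middle; x runs along the bore from the red-collared inlet to the open outlet, z up. Bore axis 100 mm above the table; side posts to y = +-47, straps over the top to 148 mm high. Nothing of it lies at x below -75 mm.
- inlet (a point): Centre of the narrow inlet at the outer face of the red collar, on the bore axis, 100 mm above the table; axes as the stand's. The collar is 8 mm thick with a 40 mm hole; behind it the bore is 58 mm across, so the piston can leave only by the outlet.
- outlet (a point): Centre of the open outlet, on the bore axis, 140 mm from the inlet, axes as the stand's. A steel spring strip along the top of the whole bore presses on the piston and makes it tight.
- tray (a point): Middle of the catch tray's floor, 35 mm above the table, just beyond the outlet and fixed to the stand; axes as the stand's. Inside 88 mm along x by 100 mm; side walls 77 mm, end wall 95 mm above the table.
- piston: Orange piston with black rings, a disc 56 mm across and 30 mm long, about 90 g, stuck in the bore; about 6 to 14 N pushes it. Origin at its centre, x along its axis. Its centre starts 15 to 35 mm on the inlet side of the chamber's middle. It drops into the tray once its rear face is at the outlet: the stick must go in 140 mm or a little more from the inlet face.
- stick: Square push stick of light wood, blue band at each end, 200 x 24 x 24 mm, about 80 g, both ends alike. Origin at its centre, x along it. Starts lying in the rack, its axis 42 mm above the table. Held by the middle it does not reach far enough through the chamber: lay it down (the mat is free) and take it again near one end.
- rack: Wooden rack fixed to the table, 220 x 62 mm, 64 mm high. The stick lies level in its two open-topped slots (27 mm wide, end stops). Origin on the table under its centre, x along the stick, z up. Only the stick's middle can be gripped, in the 76 mm gap between the slotted blocks (base there 10 mm high, stick's underside at 30 mm); it lifts straight up.
- mat: Thin blue mat fixed to the table, 230 x 110 x 3 mm, empty. Origin at the centre of its underside, x along its length, z up. Rack and mat lie left and right of the stand, either way round.
- sachet_box: Bystander, loose, to be left alone: closed cardboard box of sachets, 90 x 60 x 40 mm, lying flat on the table. Origin: centre of its underside, z up.
- cup: Bystander, loose, to be left alone: white ceramic cup, 72 mm across, 80 mm high. Origin: centre of its underside, z up.
- jug: Bystander, loose, to be left alone: steel milk mug with a side handle, 72 mm across, 90 mm high. Origin: centre of its underside, z up.
- canister: Bystander, loose, to be left alone: green canister with black lid, 84 mm across, 130 mm high. Origin: centre of its underside, z up.
- syrup: Bystander, loose, to be left alone: amber bottle, 64 mm across, 170 mm high. Origin: centre of its underside, z up.
- bean_jar: Bystander, loose, to be left alone: copper-coloured jar with white lid, 72 mm across, 110 mm high. Origin: centre of its underside, z up.
- tamper: Bystander, loose, to be left alone: dark steel coffee tamper standing on its foot, 58 mm across, 90 mm high. Origin: centre of its underside, z up.
There are look-alikes about, which are no part of the job. There is more than one size of the stick; the job needs the larger.

How it is judged:
By the outcome, as a careful person would: the job done as asked, in the order asked, and still so for the second after the job is handed in, with the robot touching nothing.
It also fails if it takes over 69 s, if anything falls off the work surface, if the arm or the gripper's body presses on something with over 40 N, if the wrist force passes 120 N, or if a joint passes its speed limit or range.

### The arm

A 6-joint arm with a two-finger parallel gripper is mounted at the origin on the work surface. World frame = base frame: x ahead of the robot, y to its left, z up, the work surface at z = 0. Lengths are in m, angles in rad, forces in N, time in s.
With the tool pointing down it reaches from about 0.375 to 0.975 m from the base axis. Payload 3.8 kg.
Tool frame: the origin (TCP) lies at the very end of the fingers, on their centre line; the grasp point (between the pads) lies 19 mm behind it; z points along the fingers, y is the direction in which the jaws open and shut (so a half turn about z gives the same grasp; the last joint's range is limited). The gripper opens to 85 mm and grips with 20 to 120 N. Pads are 22 mm wide; open, the fingers measure 114 mm over their backs; the gripper's body (76 mm by 85 mm) begins 54 mm behind the grasp point. The pads swing forward as they close: fully open they stand 13 mm farther back than shut.
Start: joints at [-1.161, 0.264, 1.604, -0, 1.274, -0.037], TCP at [0.292, -0.609, 0.231] pointing down, gripper open.
Joint ranges: [-2.63, 2.63], [-0.94, 2.18], [0.31, 2.57], [-1.31, 4.45], [0, 2.66], [-2.55, 2.55]. Speed limits (rad/s): [2.57, 2.57, 3.14, 3.14, 3.14, 3.14].

### API

Orientations are given as a rotation vector (axis times angle).
In Python, from workcell import bot, viewer gives the robot as it stands.
- The arm moves only by the tool jog_arm, never from a script. Its argument "motion" is a list of rows, each an object of numbers: "dx", "dy", "dz": the shift along the world's x, y, z in cm; "turn": the turn about the world's z in rad. A call has 1 to 12 rows; each row shifts and turns the commanded pose from where the row before left it; what a row does not reach is not made up. A row lasts 1/12 s, in which the tool goes at most 41.7 mm and 7.16 degrees, less where a joint would pass 70% of its speed; a pose out of reach is approached as far as the arm can. A call is refused whole if a number of a shift passes 4.17 or a number of a turn 0.125, either way. A call with a gripper value outside its range is refused whole. "fingers" is the finger opening in cm, from 0 to 8.54, set as the call begins (left out, the last holds). The fingers move at their own pace and stop on an object; "grip_force" is the grip in N (left out, the last holds). Time passes only in rows, so rows that do not move let the fingers close. It gives the time, the measured TCP pose, the force and the opening at its end, in the units of the state.
- bot.read_state(): the state, without advancing time (a new reading comes with each control period).
- viewer.read_camera(name): name is "scene" or "top" or "wrist"; returns (picture, depth): 480x640x3 uint8, red, green, blue; 480x640 float32, m along the optical axis (not along the pixel's ray), 0 where there is no reading.
- viewer.camera_info(name): a dict with "vertical_fov" (degrees; the focal length in pixels is half the picture's height over the tangent of half this angle, whatever the lens; pixels are square), "cx", "cy" (the principal point, pixels), "R" (3x3) and "t" (3): a world point X has camera coordinates R X + t. Camera axes: x right, y down, z forward; pixel columns grow to the right and rows downward; lengths in m; the calibration is good to about 2 mm. A picture is of the moment at which its call begins: read the wrist's pose just before it. camera_info takes no time and is no camera call; for the wrist camera it gives the pose at the moment of the call.
- bot.finish_job(): hands the job in, once; it reports no verdict.
The state is a dict: "time": time; "q": joint angles; "joint_vel": joint speeds; "joint_torque": joint torques, N m; "tool_pos": TCP position; "tcp_rot": TCP orientation; "wrist_force": force on the tool from outside, world axes, zero at the start; "torque": the same for the moment, N m; "width": opening from 0.0 (shut) to 1.0 (fully open).
Only numpy, scipy, OpenCV 4.12 (cv2) and the standard library are available. Lean on these libraries where they do the work, as an engineer would, in place of code of your own. Each camera call takes 0.05 s, during which the arm holds its last target. There are 200 camera calls.

## Working session

There is one attempt and no reset: what is moved stays moved. The work goes in short steps, Python scripts to look and compute and a tool call to move; the robot and the scene stay as the last step left them, time stands still between calls to the robot, and variables do not carry over. Pictures are saved under pics/ and viewed, about 8 in all and at most 12, crops included, and the job is handed in when it is done.

Besides the shell and the picture viewer there is one more tool, called after ">>>" as name(argument=value, ...) on one line, values as JSON. jog_arm: Moves the arm, as the interface text tells. Its arguments: {"type":"object","properties":{"motion":{"type":"array"},"fingers":{"type":"number"},"grip_force":{"type":"number"}},"required":["motion"]}

```bash
mkdir -p pics; ls; cat > h.py <<'E'
import numpy as np, cv2
from workcell import bot, viewer
def snap(n,f):
    i=viewer.camera_info(n); p,d=viewer.read_camera(n)
    cv2.imwrite(f'pics/{f}.png',p[:,:,::-1]); np.savez(f'pics/{f}.npz',p=p,d=d,R=i['R'],t=i['t'],c=[i['cx'],i['cy'],240/np.tan(np.radians(i['vertical_fov']/2))])
def load(f): return np.load(f'pics/{f}.npz')
def ray(z,u,v,h):  # world point on plane z=h
    R,t=z['R'],z['t']; cx,cy,f=z['c']; o=-R.T@t; r=R.T@np.array([(u-cx)/f,(v-cy)/f,1]); return o+r*(h-o[2])/r[2]
def cloud(z):
    R,t=z['R'],z['t']; cx,cy,f=z['c']; d=z['d']; v,u=np.mgrid[:480,:640]
    P=np.stack([(u-cx)/f*d,(v-cy)/f*d,d],-1); return (P-t)@R
E
python3 - <<'E'
from h import *
for n in('scene','top'): snap(n,n)
z=load('top'); print(z['R'],z['t'],z['c']); print(bot.read_state())
E
```

```text
pics
[[ 2.45409116e-02 -9.99695862e-01  2.43459742e-03]
 [-9.94831415e-01 -2.46613784e-02 -9.85001109e-02]
 [ 9.85301938e-02 -4.73148387e-06 -9.95134062e-01]] [-0.00220611  0.56045071  1.43210552] [321.63544618 246.13805295 505.40073923]
{'time': 0.1, 'q': array([-1.16087598e+00,  2.64693657e-01,  1.60525476e+00, -9.07382713e-06,
        1.27372982e+00, -3.68932882e-02]), 'joint_vel': array([ 4.32346833e-04,  2.49834708e-04, -3.84663888e-03, -6.70809221e-04,
       -2.24289391e-04, -7.00808098e-05]), 'joint_torque': array([ 1.49897010e-04, -5.16707826e+01, -3.68590164e+01, -9.49106948e-05,
        6.27945774e-03, -1.59957261e-05]), 'tool_pos': array([ 0.29139263, -0.60811156,  0.23006651]), 'tcp_rot': array([-3.06152090e+00, -6.95579822e-01,  6.20470090e-04]), 'wrist_force': array([ 0.31733382,  0.33732258, -1.15218302]), 'torque': array([ 0.04863108, -0.03752842,  0.00966364]), 'width': 1.0017599637619299}
```

View pics/top.png

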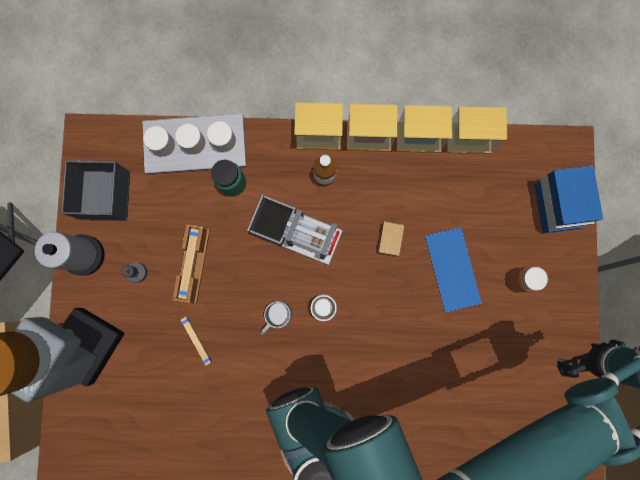

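View pics/scene.png

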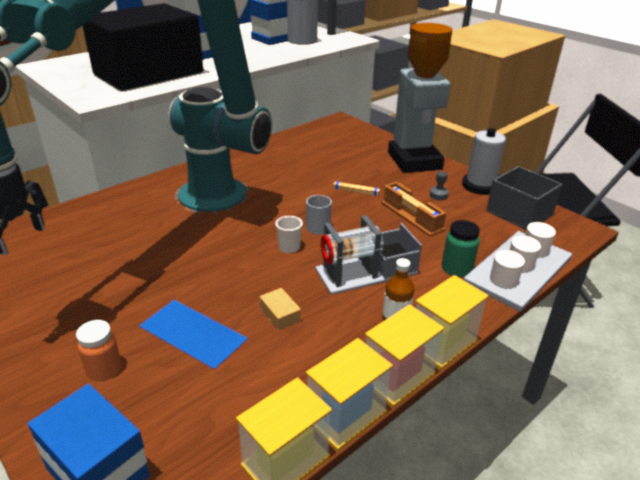

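The top view shows the rack with the large stick at about (190,265), the stand's inlet at (338,243) facing right with its tray at (272,218), and the mat at (453,270). The short look-alike stick is at (196,341). Enlarging next.

```bash
python3 - <<'E'
from h import *
z=load('top'); p=z['p'][:,:,::-1]
a=cv2.resize(p[185:275,240:350],None,fx=4.5,fy=4.5,interpolation=cv2.INTER_CUBIC)  # 495x405
b=cv2.resize(p[220:310,165:215],None,fx=4.5,fy=4.5,interpolation=cv2.INTER_CUBIC) # 225x405
cv2.imwrite('pics/crop1.png',np.hstack([a,b]))
for n,q in dict(mat=[(426,236),(461,228),(481,303),(446,311)]).items():
    P=np.array([ray(z,*x,.003)[:2] for x in q]); print(n,P.round(3).tolist(),P.mean(0))
P=cloud(z)
# mat by colour
c=z['p'].astype(int); m=(c[...,2]>c[...,0]+60)&(P[...,2]<.02)&(P[...,2]>-.02)
print('mat',cv2.minAreaRect(P[m][:,:2].astype(np.float32)*1000),m.sum())
# rack points: z>0.045 region
v,u=np.mgrid[:480,:640]
m=(u>165)&(u<215)&(v>220)&(v<308)&(P[...,2]>.035)&(P[...,2]<.08)
print('rack',cv2.minAreaRect(P[m][:,:2].astype(np.float32)*1000),m.sum(),np.percentile(P[m][:,2],[5,50,95]))
m=(u>240)&(u<350)&(v>190)&(v<270)&(P[...,2]>.003)&(P[...,2]<.016)
print('base',cv2.minAreaRect(P[m][:,:2].astype(np.float32)*1000),m.sum())
m=(u>240)&(u<350)&(v>190)&(v<270)&(P[...,2]>.14)
print('straps',cv2.minAreaRect(P[m][:,:2].astype(np.float32)*1000),m.sum())
E
```

```text
mat [[0.6, -0.295], [0.627, -0.398], [0.408, -0.456], [0.383, -0.354]] [ 0.50447492 -0.3756067 ]
mat ((407.19512939453125, -15.3575439453125), (229.31423950195312, 853.3450317382812), 15.201322555541992) 2930
rack ((499.4442443847656, 387.904541015625), (53.493370056152344, 215.93704223632812), 82.33234405517578) 1259 [0.04388423 0.05528912 0.06628852]
base ((609.4115600585938, 91.60761260986328), (231.84555053710938, 319.4727478027344), 1.408371090888977) 1162
straps ((532.919921875, 52.38090515136719), (125.09839630126953, 212.62013244628906), 78.82420349121094) 392
```

View pics/crop1.png

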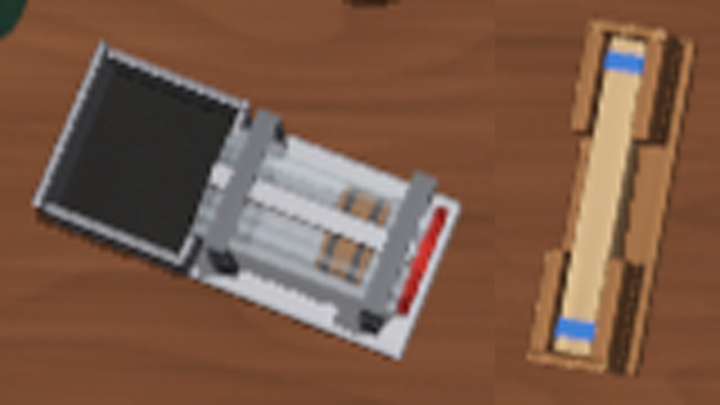

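```bash
python3 - <<'E'
from h import *
z=load('top')
A=lambda x,y,h: ray(z,240+(x-2)/4.5,185+(y-2)/4.5,h)[:2]
B=lambda x,y,h: ray(z,165+(x-497)/4.5,220+(y-2)/4.5,h)[:2]
def pr(n,a,b): d=b-a; print(n,a.round(4),b.round(4),'mid',((a+b)/2).round(4),'len',np.linalg.norm(d).round(4),'ang',np.degrees(np.arctan2(d[1],d[0])).round(2))
pr('stick',B(573,353.5,.054),B(627.5,39.5,.054))
pr('rack left/right top outer',B(590,20,.064),B(663,32,.064))
pr('strapR',A(424,177,.148),A(376,318,.148)); pr('strapL',A(268,114,.148),A(226,256,.148))
pr('strip',A(385,240,.135),A(215,172,.135))
pr('baseend h0.006',A(461,203,.006),A(402,357,.006))
pr('trayend',A(103,42,.095),A(37,206,.095))
pr('collar',A(442,208,.12),A(404,312,.12))
P=cloud(z)
for n,(u,v) in dict(strapR=(240+400/4.5,185+250/4.5),strapL=(240+245/4.5,185+185/4.5),strip=(240+300/4.5,185+207/4.5),base=(240+440/4.5,185+230/4.5),trayfloor=(272,218),stick=(190,265)).items(): print(n,P[int(v)-1:int(v)+2,int(u)-1:int(u)+2].reshape(-1,3).mean(0).round(4))
print(ray(z,453,270,.003))
E
```

```text
stick [0.4015 0.4   ] [0.5996 0.3758] mid [0.5006 0.3879] len 0.1995 ang -6.96
rack left/right top outer [0.6101 0.3974] [0.6036 0.3512] mid [0.6068 0.3743] len 0.0466 ang -97.96
strapR [ 0.6087 -0.0192] [0.5244 0.0071] mid [ 0.5665 -0.006 ] len 0.0883 ang 162.65
strapL [0.6441 0.0741] [0.5588 0.0964] mid [0.6015 0.0852] len 0.0881 ang 165.35
strip [0.5721 0.0029] [0.6105 0.1053] mid [0.5913 0.0541] len 0.1094 ang 69.49
baseend h0.006 [ 0.6126 -0.0471] [ 0.5109 -0.0108] mid [ 0.5618 -0.029 ] len 0.108 ang 160.4
trayend [0.6956 0.1798] [0.5925 0.2166] mid [0.644  0.1982] len 0.1095 ang 160.37
collar [ 0.5941 -0.0311] [ 0.5307 -0.0097] mid [ 0.5624 -0.0204] len 0.067 ang 161.32
strapR [ 0.5653 -0.0049  0.147 ]
strapL [0.6003 0.0863 0.1491]
strip [0.5895 0.0545 0.135 ]
base [ 0.5824 -0.03    0.0988]
trayfloor [0.6377 0.157  0.0352]
stick [0.4951 0.3824 0.052 ]
[ 0.50217117 -0.37430918  0.003     ]
```

>>> jog_arm(motion=[{"dx": 0.3, "dy": 1.5, "turn": -0.018}, {"dx": 0.65, "dy": 3.1, "turn": -0.018}, {"dx": 0.65, "dy": 3.1, "turn": -0.018}, {"dx": 0.65, "dy": 3.1, "turn": -0.018}, {"dx": 0.65, "dy": 3.1, "turn": -0.018}, {"dx": 0.65, "dy": 3.1, "turn": -0.018}, {"dx": 0.65, "dy": 3.1, "turn": -0.018}, {"dx": 0.65, "dy": 3.1, "turn": -0.018}, {"dx": 0.65, "dy": 3.1, "turn": -0.018}, {"dx": 0.65, "dy": 3.1, "turn": -0.018}, {"dx": 0.65, "dy": 3.1, "turn": -0.018}, {"dx": 0.65, "dy": 3.1, "turn": -0.018}], fingers=8.5)

```text
validation failed for argument at $.mo...
```

>>> jog_arm(motion=[{"dx": 0.65, "dy": 3.1, "turn": -0.018}, {"dx": 0.65, "dy": 3.1, "turn": -0.018}, {"dx": 0.65, "dy": 3.1, "turn": -0.018}, {"dx": 0.65, "dy": 3.1, "turn": -0.018}, {"dx": 0.65, "dy": 3.1, "turn": -0.018}, {"dx": 0.65, "dy": 3.1, "turn": -0.018}, {"dx": 0.65, "dy": 3.1, "turn": -0.018}, {"dx": 0.65, "dy": 3.1, "turn": -0.018}, {"dx": 0.65, "dy": 3.1, "turn": -0.018}, {"dx": 0.65, "dy": 3.1, "turn": -0.018}, {"dx": 0.65, "dy": 3.1, "turn": -0.018}, {"dx": 0.65, "dy": 3.1, "turn": -0.018}])

```text
validation failed for argument at $.mo...
```

>>> jog_arm(motion=[{"dx": 0.65, "dy": 3.1, "turn": -0.018}, {"dx": 0.65, "dy": 3.1, "turn": -0.018}, {"dx": 0.65, "dy": 3.1, "turn": -0.018}, {"dx": 0.65, "dy": 3.1, "turn": -0.018}, {"dx": 0.65, "dy": 3.1, "turn": -0.018}, {"dx": 0.65, "dy": 3.1, "turn": -0.018}, {"dx": 0.65, "dy": 3.1, "turn": -0.018}, {"dx": 0.65, "dy": 3.1, "turn": -0.018}, {"dx": 0.3, "dy": 1.5, "turn": 0}, {"dx": 0, "dy": 0}, {"dx": 0}, {"dx": 0}])

```text
validation failed for argument at $.mo...
```

```bash
cat >> h.py <<'E'
from scipy.spatial.transform import Rotation as Ro
def st():
    s=bot.read_state(); M=Ro.from_rotvec(s['tcp_rot']).as_matrix(); x=M[:,0]
    print('t',round(s['time'],2),'tcp',s['tool_pos'].round(4),'yaw',np.arctan2(x[1],x[0]).round(4),'tilt',M[:,2].round(3),'F',s['wrist_force'].round(1),'w',round(s['width'],3),'q6',s['q'][5].round(2)); return s
E
python3 - <<'E'
from h import *
st(); snap('wrist','w1')
E
```

```text
t 0.1 tcp [ 0.2914 -0.6081  0.2301] yaw 0.4468 tilt [-0.001  0.002 -1.   ] F [ 0.3  0.3 -1.2] w 1.002 q6 -0.04
```

View pics/w1.png

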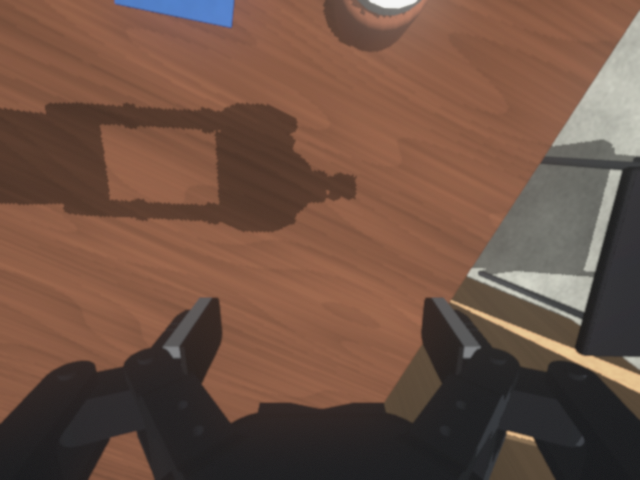

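The moves were refused, so this wrist picture only shows bare table. The rows probably need all four keys. Picture count is 4.

>>> jog_arm(motion=[{"dx": 0.3, "dy": 1.5, "dz": 0, "turn": -0.018}, {"dx": 0.65, "dy": 3.1, "dz": 0, "turn": -0.018}, {"dx": 0.65, "dy": 3.1, "dz": 0, "turn": -0.018}, {"dx": 0.65, "dy": 3.1, "dz": 0, "turn": -0.018}, {"dx": 0.65, "dy": 3.1, "dz": 0, "turn": -0.018}, {"dx": 0.65, "dy": 3.1, "dz": 0, "turn": -0.018}, {"dx": 0.65, "dy": 3.1, "dz": 0, "turn": -0.018}, {"dx": 0.65, "dy": 3.1, "dz": 0, "turn": -0.018}, {"dx": 0.65, "dy": 3.1, "dz": 0, "turn": -0.018}, {"dx": 0.65, "dy": 3.1, "dz": 0, "turn": -0.018}, {"dx": 0.65, "dy": 3.1, "dz": 0, "turn": -0.018}, {"dx": 0.65, "dy": 3.1, "dz": 0, "turn": -0.018}], fingers=8.5)

```text
time: 1.15
tool_pos: [0.3659, -0.2511, 0.2311]
tcp_rot: [-3.121, -0.36, 0.0]
wrist_force: [-0.2, 0.5, -0.3]
width: 0.986
```

>>> jog_arm(motion=[{"dx": 0.65, "dy": 3.1, "dz": 0, "turn": -0.018}, {"dx": 0.65, "dy": 3.1, "dz": 0, "turn": -0.018}, {"dx": 0.65, "dy": 3.1, "dz": 0, "turn": -0.018}, {"dx": 0.65, "dy": 3.1, "dz": 0, "turn": -0.018}, {"dx": 0.65, "dy": 3.1, "dz": 0, "turn": -0.018}, {"dx": 0.65, "dy": 3.1, "dz": 0, "turn": -0.018}, {"dx": 0.65, "dy": 3.1, "dz": 0, "turn": -0.018}, {"dx": 0.65, "dy": 3.1, "dz": 0, "turn": -0.018}, {"dx": 0.65, "dy": 3.1, "dz": 0, "turn": -0.018}, {"dx": 0.65, "dy": 3.1, "dz": 0, "turn": -0.018}, {"dx": 0.65, "dy": 3.1, "dz": 0, "turn": -0.018}, {"dx": 0.65, "dy": 3.1, "dz": 0, "turn": -0.018}])

```text
time: 2.15
tool_pos: [0.4439, 0.1209, 0.2312]
tcp_rot: [3.141, 0.022, 0.0]
wrist_force: [0.4, -1.1, -0.3]
width: 0.996
```

>>> jog_arm(motion=[{"dx": 0.65, "dy": 3.1, "dz": 0, "turn": -0.018}, {"dx": 0.65, "dy": 3.1, "dz": 0, "turn": -0.018}, {"dx": 0.65, "dy": 3.1, "dz": 0, "turn": -0.018}, {"dx": 0.65, "dy": 3.1, "dz": 0, "turn": -0.018}, {"dx": 0.65, "dy": 3.1, "dz": 0, "turn": -0.018}, {"dx": 0.65, "dy": 3.1, "dz": 0, "turn": -0.018}, {"dx": 0.65, "dy": 3.1, "dz": 0, "turn": -0.018}, {"dx": 0.65, "dy": 3.1, "dz": 0, "turn": -0.018}, {"dx": 0.3, "dy": 1.5, "dz": 0, "turn": 0}, {"dx": 0, "dy": 0, "dz": 0, "turn": 0}, {"dx": 0, "dy": 0, "dz": 0, "turn": 0}])

```text
time: 3.07
tool_pos: [0.4987, 0.3822, 0.2306]
tcp_rot: [3.134, -0.2, -0.002]
wrist_force: [-0.6, -0.6, 0.2]
width: 0.998
```

```bash
python3 - <<'E'
from h import *
st(); snap('wrist','w2')
E
```

```text
t 3.07 tcp [0.4987 0.3822 0.2306] yaw -0.1275 tilt [-0.001 -0.002 -1.   ] F [-0.6 -0.6  0.2] w 0.998 q6 2.31
```

View pics/w2.png

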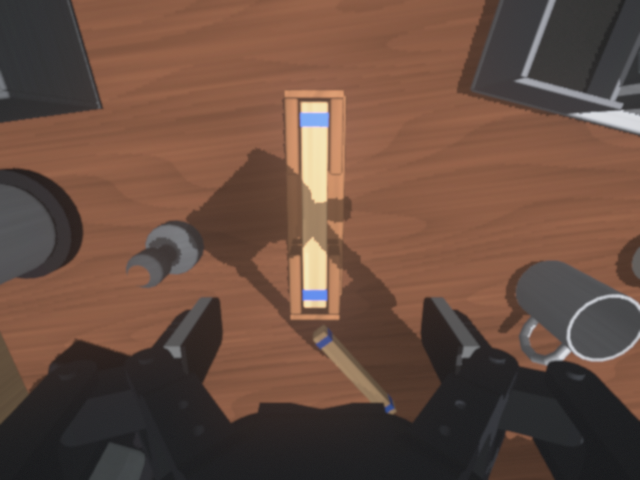

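The stick lies in its rack with its ends at about (314.5,102) and (315,307), and nothing is near the finger paths.

```bash
python3 - <<'E'
from h import *
z=load('w2')
a,b=ray(z,314.5,102,.054)[:2],ray(z,315.5,307.5,.054)[:2]; print(a,b,(a+b)/2,np.linalg.norm(a-b),np.arctan2(*(a-b)[::-1]))
a,b=ray(z,314,95,.064)[:2],ray(z,315,317,.064)[:2]; print('rack',a,b,(a+b)/2)
E
```

```text
[0.59804008 0.37470286] [0.40125211 0.40008444] [0.49964609 0.38739365] 0.19841806574838883 -0.12827114324940403
rack [0.60265818 0.37433489] [0.39604555 0.40114865] [0.49935186 0.38774177]
```

>>> jog_arm(motion=[{"dx": 0.05, "dy": 0.55, "dz": -1, "turn": 0}, {"dx": 0, "dy": 0, "dz": -2.5, "turn": 0}, {"dx": 0, "dy": 0, "dz": -3, "turn": 0}, {"dx": 0, "dy": 0, "dz": -3, "turn": 0}, {"dx": 0, "dy": 0, "dz": -3, "turn": 0}, {"dx": 0, "dy": 0, "dz": -3, "turn": 0}, {"dx": 0, "dy": 0, "dz": -2.5, "turn": 0}, {"dx": 0, "dy": 0, "dz": -1.5, "turn": 0}, {"dx": 0, "dy": 0, "dz": -0.8, "turn": 0}, {"dx": 0, "dy": 0, "dz": -0.3, "turn": 0}, {"dx": 0, "dy": 0, "dz": 0, "turn": 0}, {"dx": 0, "dy": 0, "dz": 0, "turn": 0}])

```text
time: 4.12
tool_pos: [0.5006, 0.388, 0.0265]
tcp_rot: [-3.134, 0.203, -0.003]
wrist_force: [-0.1, 0.0, 0.9]
width: 0.998
```

>>> jog_arm(motion=[{"dx": 0, "dy": 0, "dz": 0, "turn": 0}, {"dx": 0, "dy": 0, "dz": 0, "turn": 0}, {"dx": 0, "dy": 0, "dz": 0, "turn": 0}, {"dx": 0, "dy": 0, "dz": 0, "turn": 0}, {"dx": 0, "dy": 0, "dz": 0, "turn": 0}, {"dx": 0, "dy": 0, "dz": 0, "turn": 0}, {"dx": 0, "dy": 0, "dz": 0, "turn": 0}, {"dx": 0, "dy": 0, "dz": 0, "turn": 0}, {"dx": 0, "dy": 0, "dz": 0, "turn": 0}, {"dx": 0, "dy": 0, "dz": 0, "turn": 0}], fingers=0, grip_force=60)

```text
time: 4.95
tool_pos: [0.5002, 0.3882, 0.026]
tcp_rot: [-3.134, 0.203, -0.002]
wrist_force: [0.3, -0.3, 5.7]
width: 0.266
```

>>> jog_arm(motion=[{"dx": 0, "dy": 0, "dz": 0.5, "turn": 0}, {"dx": 0, "dy": 0, "dz": 1, "turn": 0}, {"dx": 0, "dy": 0, "dz": 2, "turn": 0}, {"dx": 0, "dy": 0, "dz": 2.5, "turn": 0}, {"dx": 0, "dy": 0, "dz": 3, "turn": 0}, {"dx": 0, "dy": 0, "dz": 3, "turn": 0}, {"dx": 0, "dy": 0, "dz": 3, "turn": 0}, {"dx": 0, "dy": 0, "dz": 3, "turn": 0}, {"dx": 0, "dy": 0, "dz": 3, "turn": 0}, {"dx": 0, "dy": 0, "dz": 2, "turn": 0}, {"dx": 0, "dy": 0, "dz": 1, "turn": 0}, {"dx": 0, "dy": 0, "dz": 0, "turn": 0}])

```text
time: 5.95
tool_pos: [0.5007, 0.3884, 0.2688]
tcp_rot: [-3.132, 0.203, -0.006]
wrist_force: [0.3, 0.3, -0.8]
width: 0.271
```

```bash
python3 - <<'E'
from h import *
st(); snap('wrist','w3')
E
```

```text
t 5.95 tcp [0.5007 0.3884 0.2688] yaw -0.1292 tilt [ 0.004  0.003 -1.   ] F [ 0.3  0.3 -0.8] w 0.271 q6 2.32
```

View pics/w3.png

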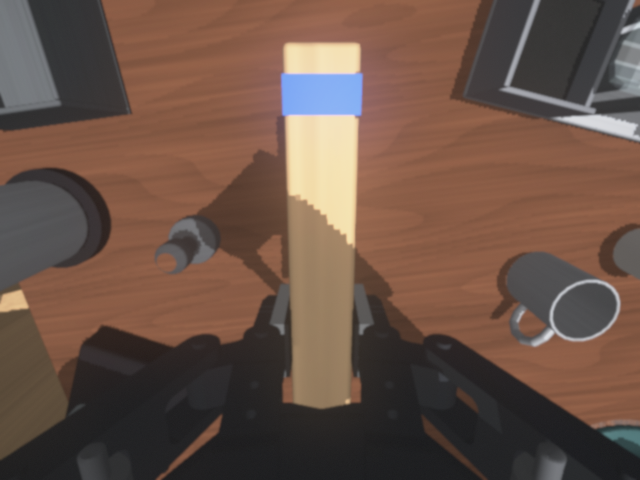

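The stick is held straight, end band at (322,95), jaws at its middle. Now to the mat.

>>> jog_arm(motion=[{"dx": 0, "dy": -0.7, "dz": 0, "turn": 0.004}, {"dx": 0, "dy": -1.5, "dz": 0, "turn": 0.013}, {"dx": 0, "dy": -2.2, "dz": 0, "turn": 0.013}, {"dx": 0, "dy": -2.8, "dz": 0, "turn": 0.013}, {"dx": 0, "dy": -2.8, "dz": 0, "turn": 0.013}, {"dx": 0, "dy": -2.8, "dz": 0, "turn": 0.013}, {"dx": 0, "dy": -2.8, "dz": 0, "turn": 0.013}, {"dx": 0, "dy": -2.8, "dz": 0, "turn": 0.013}, {"dx": 0, "dy": -2.8, "dz": 0, "turn": 0.013}, {"dx": 0, "dy": -2.8, "dz": 0, "turn": 0.013}, {"dx": 0, "dy": -2.8, "dz": 0, "turn": 0.013}, {"dx": 0, "dy": -2.8, "dz": 0, "turn": 0.013}])

```text
time: 7.0
tool_pos: [0.4976, 0.0898, 0.2622]
tcp_rot: [3.14, 0.029, -0.008]
wrist_force: [0.3, -0.4, -0.9]
width: 0.271
```

>>> jog_arm(motion=[{"dx": 0, "dy": -2.8, "dz": 0, "turn": 0.013}, {"dx": 0, "dy": -2.8, "dz": 0, "turn": 0.013}, {"dx": 0, "dy": -2.8, "dz": 0, "turn": 0.013}, {"dx": 0, "dy": -2.8, "dz": 0, "turn": 0.013}, {"dx": 0, "dy": -2.8, "dz": 0, "turn": 0.013}, {"dx": 0, "dy": -2.8, "dz": 0, "turn": 0.013}, {"dx": 0, "dy": -2.8, "dz": 0, "turn": 0.013}, {"dx": 0, "dy": -2.8, "dz": 0, "turn": 0.013}, {"dx": 0, "dy": -2.8, "dz": 0, "turn": 0.013}, {"dx": 0, "dy": -2.8, "dz": 0, "turn": 0.013}, {"dx": 0, "dy": -2.8, "dz": 0, "turn": 0.013}, {"dx": 0, "dy": -2.8, "dz": 0, "turn": 0.013}])

```text
time: 8.0
tool_pos: [0.4975, -0.2451, 0.2621]
tcp_rot: [-3.127, -0.273, 0.007]
wrist_force: [1.1, 0.2, -0.5]
width: 0.267
```

>>> jog_arm(motion=[{"dx": 0, "dy": -2.8, "dz": 0, "turn": 0.013}, {"dx": 0, "dy": -2.8, "dz": 0, "turn": 0.013}, {"dx": 0, "dy": -2.8, "dz": 0, "turn": 0.013}, {"dx": 0, "dy": -2.2, "dz": -1, "turn": 0.013}, {"dx": 0, "dy": -1.5, "dz": -2, "turn": 0.013}, {"dx": 0, "dy": -0.7, "dz": -3, "turn": 0.013}, {"dx": 0, "dy": 0, "dz": -3, "turn": 0.013}, {"dx": 0, "dy": 0, "dz": -3, "turn": 0}, {"dx": 0, "dy": 0, "dz": -2, "turn": 0}, {"dx": 0, "dy": 0, "dz": -1, "turn": 0}, {"dx": 0, "dy": 0, "dz": 0, "turn": 0}, {"dx": 0, "dy": 0, "dz": 0, "turn": 0}])

```text
time: 9.0
tool_pos: [0.4986, -0.3717, 0.1139]
tcp_rot: [-3.112, -0.414, 0.003]
wrist_force: [0.5, -0.1, -0.6]
width: 0.271
```

```bash
python3 - <<'E'
from h import *
st(); snap('top','t2'); snap('wrist','w4')
a=cv2.imread('pics/t2.png')[150:350,240:540]; b=cv2.imread('pics/w4.png')
cv2.imwrite('pics/c2.png',np.hstack([cv2.resize(a,None,fx=1.5,fy=1.5),cv2.resize(b,(340,300)) if 0 else cv2.resize(b,(348,300))]))
E
```

```text
t 9.0 tcp [ 0.4986 -0.3717  0.1139] yaw 0.2647 tilt [-0.002  0.002 -1.   ] F [ 0.5 -0.1 -0.6] w 0.271 q6 0.63
```

View pics/c2.png

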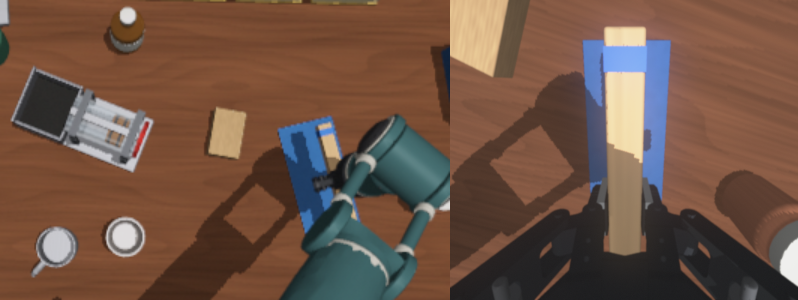

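The stick is over the mat and parallel to it, with its end at (625,30) in the wrist half, about centred. Lowering it.

>>> jog_arm(motion=[{"dx": 0.4, "dy": -0.3, "dz": -1.5, "turn": 0}, {"dx": 0, "dy": 0, "dz": -2.5, "turn": 0}, {"dx": 0, "dy": 0, "dz": -2.5, "turn": 0}, {"dx": 0, "dy": 0, "dz": -2, "turn": 0}, {"dx": 0, "dy": 0, "dz": -1, "turn": 0}, {"dx": 0, "dy": 0, "dz": -0.5, "turn": 0}, {"dx": 0, "dy": 0, "dz": -0.4, "turn": 0}, {"dx": 0, "dy": 0, "dz": -0.3, "turn": 0}, {"dx": 0, "dy": 0, "dz": 0, "turn": 0}, {"dx": 0, "dy": 0, "dz": 0, "turn": 0}])

```text
time: 9.93
tool_pos: [0.5044, -0.3759, 0.0094]
tcp_rot: [3.113, 0.415, 0.002]
wrist_force: [-0.4, 0.4, -0.8]
width: 0.274
```

>>> jog_arm(motion=[{"dx": 0, "dy": 0, "dz": -0.2, "turn": 0}, {"dx": 0, "dy": 0, "dz": -0.2, "turn": 0}, {"dx": 0, "dy": 0, "dz": -0.1, "turn": 0}, {"dx": 0, "dy": 0, "dz": 0, "turn": 0}, {"dx": 0, "dy": 0, "dz": 0, "turn": 0}])

```text
time: 10.35
tool_pos: [0.5036, -0.3752, 0.0033]
tcp_rot: [-3.114, -0.415, 0.0]
wrist_force: [0.8, 0.3, -1.4]
width: 0.271
```

>>> jog_arm(motion=[{"dx": 0, "dy": 0, "dz": 0, "turn": 0}, {"dx": 0, "dy": 0, "dz": 0, "turn": 0}, {"dx": 0, "dy": 0, "dz": 0, "turn": 0}, {"dx": 0, "dy": 0, "dz": 0, "turn": 0}, {"dx": 0, "dy": 0, "dz": 0.5, "turn": 0}, {"dx": 0, "dy": 0, "dz": 1, "turn": 0}, {"dx": 0, "dy": 0, "dz": 2, "turn": 0}, {"dx": 0, "dy": 0, "dz": 2.5, "turn": 0}, {"dx": 0, "dy": 0, "dz": 2.5, "turn": 0}, {"dx": 0, "dy": 0, "dz": 1.5, "turn": 0}], fingers=7)

```text
time: 11.18
tool_pos: [0.5051, -0.3764, 0.1075]
tcp_rot: [3.111, 0.414, 0.005]
wrist_force: [-0.3, -1.5, 0.5]
width: 0.822
```

>>> jog_arm(motion=[{"dx": -2, "dy": -0.5, "dz": 1, "turn": 0}, {"dx": -2.2, "dy": -0.6, "dz": 0, "turn": 0}, {"dx": -2, "dy": -0.6, "dz": 0, "turn": 0}, {"dx": -1.5, "dy": -0.4, "dz": 0, "turn": 0}, {"dx": 0, "dy": 0, "dz": 0, "turn": 0}, {"dx": 0, "dy": 0, "dz": 0, "turn": 0}])

```text
time: 11.68
tool_pos: [0.4263, -0.3965, 0.1139]
tcp_rot: [3.114, 0.412, 0.001]
wrist_force: [0.3, 0.1, 0.0]
width: 0.82
```

```bash
python3 - <<'E'
from h import *
st(); snap('wrist','w5')
E
```

```text
t 11.68 tcp [ 0.4263 -0.3965  0.1139] yaw 0.2631 tilt [ 0.001 -0.    -1.   ] F [0.3 0.1 0. ] w 0.82 q6 0.52
```

View pics/w5.png

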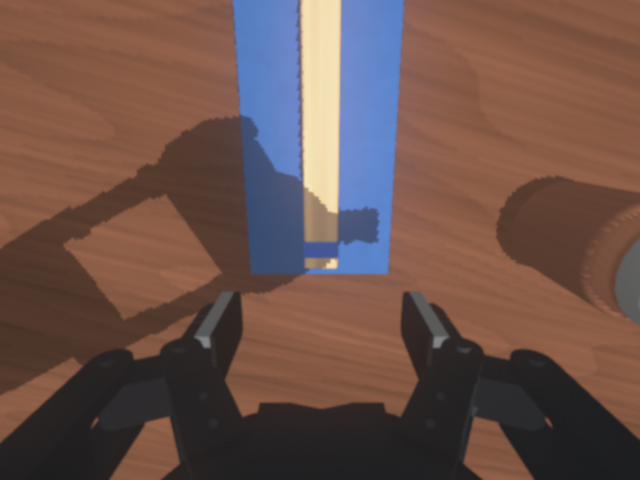

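Stick lies flat on the mat; its near end is at about (321,268) with the mat's edge at v=273.

```bash
python3 - <<'E'
from h import *
z=load('w5')
a=ray(z,321,267,.027)[:2]; b=ray(z,320.5,100,.027)[:2]; print('end',a,b,np.arctan2(*(b-a)[::-1]))
l,r=ray(z,303,200,.027),ray(z,339,200,.027); print(l,r,np.linalg.norm(l-r))
m1,m2=ray(z,250,273,.003)[:2],ray(z,389,273,.003)[:2]; print('mat edge',m1,m2,(m1+m2)/2,np.linalg.norm(m1-m2)); 
u=(b-a)/np.linalg.norm(b-a); print('grasp 17mm in:',a+.017*u)
P=cloud(z); print(P[265,316:326].mean(0),P[230,316:326].mean(0), P[262,316:326].mean(0))
E
```

```text
end [ 0.40879098 -0.40102183] [ 0.51628379 -0.37180801] 0.2653651724323925
[ 0.45248063 -0.37669564  0.027     ] [ 0.45878981 -0.40016803  0.027     ] 0.024305540895606728
mat edge [ 0.37998784 -0.3502988 ] [ 0.40866481 -0.45709549] [ 0.39432633 -0.40369715] 0.11057983942884338
grasp 17mm in: [ 0.42519592 -0.39656339]
[ 0.40995834 -0.40033945  0.02641522] [ 0.43499579 -0.39361799  0.02605197] [ 0.41212977 -0.39975459  0.02629382]
```

>>> jog_arm(motion=[{"dx": 0, "dy": 0, "dz": -1.5, "turn": 0}, {"dx": 0, "dy": 0, "dz": -2.5, "turn": 0}, {"dx": 0, "dy": 0, "dz": -2.5, "turn": 0}, {"dx": 0, "dy": 0, "dz": -2, "turn": 0}, {"dx": 0, "dy": 0, "dz": -1, "turn": 0}, {"dx": 0, "dy": 0, "dz": -0.6, "turn": 0}, {"dx": 0, "dy": 0, "dz": -0.5, "turn": 0}, {"dx": 0, "dy": 0, "dz": -0.2, "turn": 0}, {"dx": 0, "dy": 0, "dz": 0, "turn": 0}, {"dx": 0, "dy": 0, "dz": 0, "turn": 0}])

```text
time: 12.57
tool_pos: [0.4274, -0.3969, 0.0063]
tcp_rot: [3.113, 0.415, 0.002]
wrist_force: [0.2, -0.5, 1.1]
width: 0.821
```

>>> jog_arm(motion=[{"dx": 0, "dy": 0, "dz": 0, "turn": 0}, {"dx": 0, "dy": 0, "dz": 0, "turn": 0}, {"dx": 0, "dy": 0, "dz": 0, "turn": 0}, {"dx": 0, "dy": 0, "dz": 0, "turn": 0}, {"dx": 0, "dy": 0, "dz": 0, "turn": 0}, {"dx": 0, "dy": 0, "dz": 0, "turn": 0}, {"dx": 0, "dy": 0, "dz": 0, "turn": 0}, {"dx": 0, "dy": 0, "dz": 0, "turn": 0}], fingers=0, grip_force=110)

```text
time: 13.23
tool_pos: [0.4271, -0.3968, 0.0062]
tcp_rot: [3.113, 0.415, 0.001]
wrist_force: [-0.1, 0.8, 5.4]
width: 0.256
```

>>> jog_arm(motion=[{"dx": 0, "dy": 0, "dz": 0.5, "turn": 0}, {"dx": 0, "dy": 0, "dz": 1, "turn": 0}, {"dx": 0, "dy": 0, "dz": 2, "turn": 0}, {"dx": 0, "dy": 0, "dz": 2.5, "turn": 0}, {"dx": 0, "dy": 0, "dz": 2.5, "turn": 0.02}, {"dx": 0, "dy": 0.5, "dz": 1, "turn": 0.04}, {"dx": 0.3, "dy": 0.9, "dz": 0, "turn": 0.06}, {"dx": 0.35, "dy": 0.9, "dz": 0, "turn": 0.06}, {"dx": 0.35, "dy": 0.9, "dz": 0, "turn": 0.06}, {"dx": 0.35, "dy": 0.9, "dz": 0, "turn": 0.06}, {"dx": 0.35, "dy": 0.9, "dz": 0, "turn": 0.06}, {"dx": 0.35, "dy": 0.9, "dz": 0, "turn": 0.06}])

```text
time: 14.23
tool_pos: [0.447, -0.3366, 0.1006]
tcp_rot: [-2.958, -1.059, 0.0]
wrist_force: [0.2, -0.7, -0.9]
width: 0.252
```

>>> jog_arm(motion=[{"dx": 0.35, "dy": 1, "dz": 0, "turn": 0.06}, {"dx": 0.35, "dy": 1, "dz": 0, "turn": 0.06}, {"dx": 0.35, "dy": 1, "dz": 0, "turn": 0.06}, {"dx": 0.35, "dy": 1, "dz": 0, "turn": 0.06}, {"dx": 0.35, "dy": 1, "dz": 0, "turn": 0.06}, {"dx": 0.35, "dy": 1, "dz": 0, "turn": 0.06}, {"dx": 0.35, "dy": 1, "dz": 0, "turn": 0.06}, {"dx": 0.35, "dy": 1, "dz": 0, "turn": 0.06}, {"dx": 0.35, "dy": 0.8, "dz": -0.4, "turn": 0.06}, {"dx": 0, "dy": 0, "dz": -0.6, "turn": 0}, {"dx": 0, "dy": 0, "dz": 0, "turn": 0}, {"dx": 0, "dy": 0, "dz": 0, "turn": 0}])

```text
time: 15.23
tool_pos: [0.478, -0.2492, 0.0898]
tcp_rot: [-2.571, -1.804, 0.001]
wrist_force: [-0.5, 0.8, -1.8]
width: 0.256
```

```bash
python3 - <<'E'
from h import *
st(); snap('wrist','w6'); snap('scene','s6')
E
```

```text
t 15.23 tcp [ 0.478  -0.2492  0.0898] yaw 1.2235 tilt [-0.001  0.    -1.   ] F [-0.5  0.8 -1.8] w 0.256 q6 -0.18
```

View pics/w6.png

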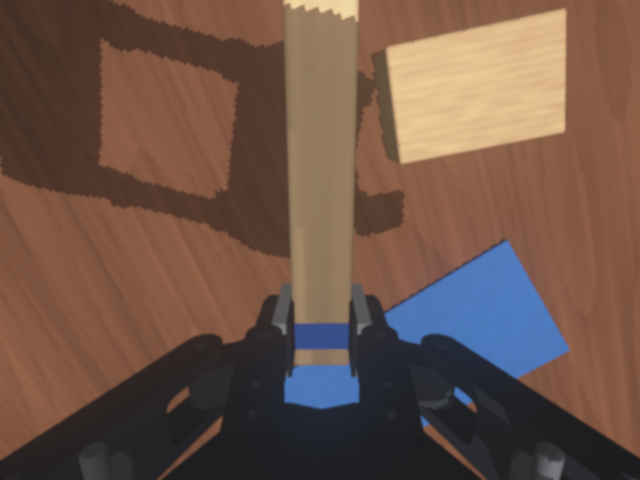

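The stick is straight in the grip with about 18 mm behind the pads, but the stand is out of the wrist camera's view (picture 9). I'll compare stick tip and collar in the other two cameras instead.

```bash
python3 - <<'E'
from h import *
snap('top','t6')
s=load('s6'); t=load('t6')
def red(z):
    c=z['p'].astype(int); return (c[...,0]>110)&(c[...,1]<60)&(c[...,2]<60)
for n,z,(u0,u1,v0,v1) in (('s',s,(300,350,215,280)),('t',t,(310,350,215,270))):
    m=red(z); k=np.zeros_like(m); k[v0:v1,u0:u1]=1; m&=k; v,u=np.nonzero(m); P=cloud(z)[m]
    P=P[z['d'][m]>0]; print(n,m.sum(),u.min(),u.max(),v.min(),v.max(),'mean',P.mean(0),'min',P.min(0),'max',P.max(0))
    if n=='s':
        ct=max(cv2.findContours(m.astype(np.uint8),cv2.RETR_EXTERNAL,cv2.CHAIN_APPROX_NONE)[0],key=len); print(cv2.fitEllipse(ct))
a=cv2.resize(s['p'][180:300,200:360,::-1],None,fx=5,fy=5,interpolation=cv2.INTER_CUBIC) #800x600
cv2.imwrite('pics/c3.png',a)
E
```

```text
s 169 303 332 234 259 mean [ 0.55258123 -0.01383842  0.0935863 ] min [ 0.40612123 -0.03564258 -0.00469441] max [0.59853493 0.11457388 0.13683134]
((325.5185546875, 247.18484497070312), (10.760724067687988, 23.05124855041504), 171.0753631591797)
t 46 329 338 232 254 mean [ 0.55919173 -0.01941691  0.12787007] min [ 0.53083102 -0.03185585  0.11188301] max [ 0.59119805 -0.00856209  0.13779396]
```

View pics/c3.png

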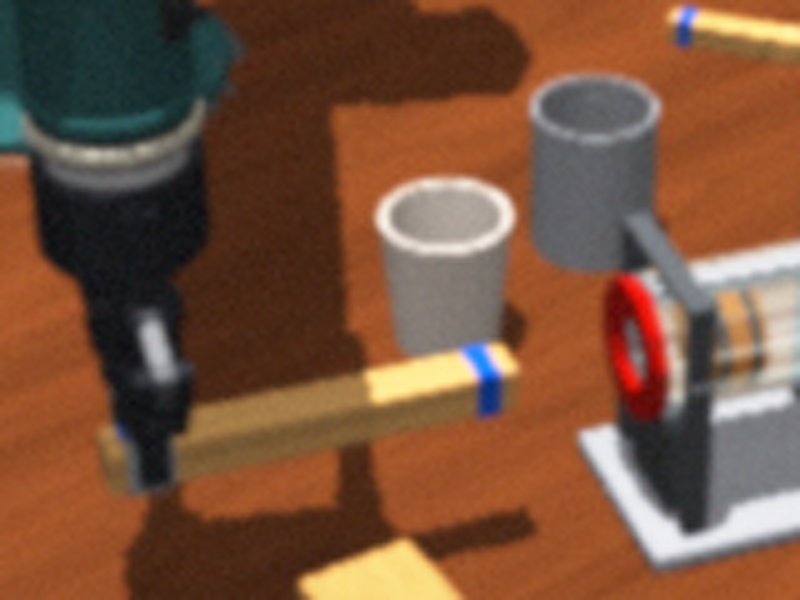

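Picture 10: the stick is level and heading for the collar (hole centre near (630,348), stick tip at about (515,375) in the crop). One enlarged top view for the lateral fit.

```bash
python3 - <<'E'
from h import *
t=load('t6'); s=load('s6')
cv2.imwrite('pics/c4.png',cv2.resize(t['p'][185:300,245:405,::-1],None,fx=5,fy=5,interpolation=cv2.INTER_CUBIC))
def proj(z,X): c=z['R']@X+z['t']; return np.array([z['c'][0],z['c'][1]])+z['c'][2]*c[:2]/c[2]
g=np.array([.478,-.2492,.0898+.009]); y=1.2235; u=np.array([np.cos(y),np.sin(y),0]); n=np.array([-u[1],u[0],0]); k=np.array([0,0,1])
for l in (.150,.182):
  for a in (-1,1):
    for b in (-1,1):
      X=g+l*u+.012*(a*n+b*k); print('stick',l,a,b,'top',((proj(t,X)-[245,185])*5+2).round(),'scene',((proj(s,X)-[200,180])*5+2).round())
I=np.array([.5625,-.0215,.1]); y=np.radians(70.2); u=np.array([np.cos(y),np.sin(y),0]); n=np.array([-u[1],u[0],0])
for r in (.02,.035):
  for nm,w in (('n+',n),('n-',-n),('up',k),('dn',-k)): print(r,nm,'top',((proj(t,I+r*w)-[245,185])*5+2).round(),'scene',((proj(s,I+r*w)-[200,180])*5+2).round())
print('ctr',((proj(s,I)-[200,180])*5+2).round())
for nm,X in dict(baseR_n=I-.005*u+.055*n,baseR_m=I-.005*u-.055*n).items():
  for h in (0,.006): X[2]=h; print(nm,h,((proj(t,X)-[245,185])*5+2).round(),((proj(s,X)-[200,180])*5+2).round())
E
```

```text
stick 0.15 -1 -1 top [608. 339.] scene [460. 417.]
stick 0.15 -1 1 top [612. 335.] scene [460. 377.]
stick 0.15 1 -1 top [593. 379.] scene [444. 389.]
stick 0.15 1 1 top [597. 376.] scene [443. 349.]
stick 0.182 -1 -1 top [554. 318.] scene [523. 403.]
stick 0.182 -1 1 top [557. 314.] scene [523. 363.]
stick 0.182 1 -1 top [539. 358.] scene [506. 375.]
stick 0.182 1 1 top [542. 354.] scene [506. 336.]
0.02 n+ top [433. 326.] scene [617. 322.]
0.02 n- top [459. 259.] scene [648. 367.]
0.02 up top [447. 288.] scene [633. 311.]
0.02 dn top [445. 296.] scene [631. 377.]
0.035 n+ top [423. 351.] scene [606. 306.]
0.035 n- top [469. 233.] scene [660. 384.]
0.035 up top [448. 285.] scene [634. 285.]
0.035 dn top [444. 299.] scene [631. 401.]
ctr [632. 344.]
baseR_n 0 [416. 400.] [579. 443.]
baseR_n 0.006 [416. 399.] [579. 434.]
baseR_m 0 [483. 227.] [660. 571.]
baseR_m 0.006 [483. 225.] [660. 562.]
```

View pics/c4.png

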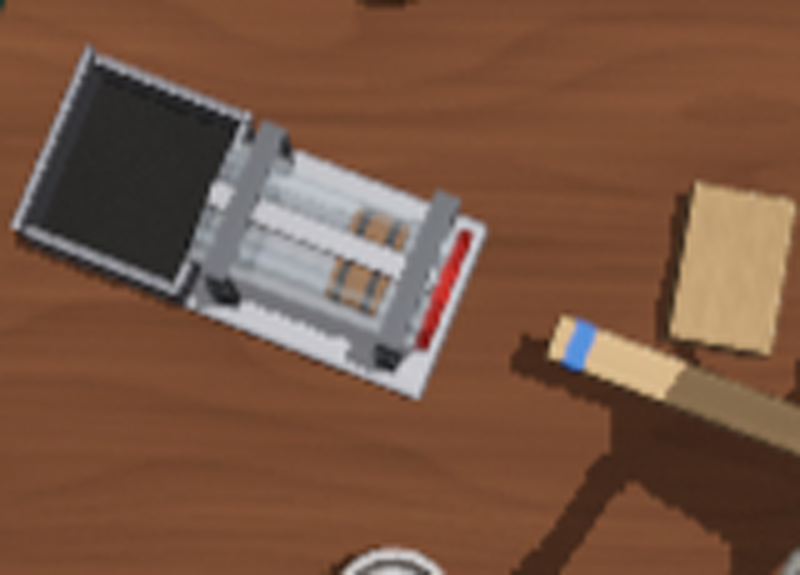

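Picture 11: the collar's midpoint is at (446,290) and the stick tip at (554,337). The tip sits about 3.5 mm to the side of the bore axis (axis heading 70°), so I shift it and then enter slowly.

>>> jog_arm(motion=[{"dx": 0.33, "dy": -0.12, "dz": 0.1, "turn": -0.002}, {"dx": 0.17, "dy": 0.47, "dz": 0, "turn": 0}, {"dx": 0.34, "dy": 0.94, "dz": 0, "turn": 0}, {"dx": 0.34, "dy": 0.94, "dz": 0, "turn": 0}, {"dx": 0.34, "dy": 0.94, "dz": 0, "turn": 0}, {"dx": 0.34, "dy": 0.94, "dz": 0, "turn": 0}, {"dx": 0.17, "dy": 0.47, "dz": 0, "turn": 0}, {"dx": 0, "dy": 0, "dz": 0, "turn": 0}, {"dx": 0, "dy": 0, "dz": 0, "turn": 0}])

```text
time: 16.13
tool_pos: [0.4991, -0.2028, 0.0913]
tcp_rot: [2.571, 1.805, -0.0]
wrist_force: [0.6, -1.3, -1.8]
width: 0.251
```

```bash
python3 - <<'E'
from h import *
st(); snap('top','t7'); snap('scene','s7')
t=load('t7');s=load('s7')
a=cv2.resize(t['p'][200:280,300:380,::-1],None,fx=5,fy=5,interpolation=cv2.INTER_CUBIC)
b=cv2.resize(s['p'][205:285,275:355,::-1],None,fx=5,fy=5,interpolation=cv2.INTER_CUBIC)
cv2.imwrite('pics/c5.png',np.hstack([a,b]))
E
```

```text
t 16.13 tcp [ 0.4991 -0.2028  0.0913] yaw 1.2242 tilt [-0. -0. -1.] F [ 0.6 -1.3 -1.8] w 0.251 q6 -0.09
```

View pics/c5.png

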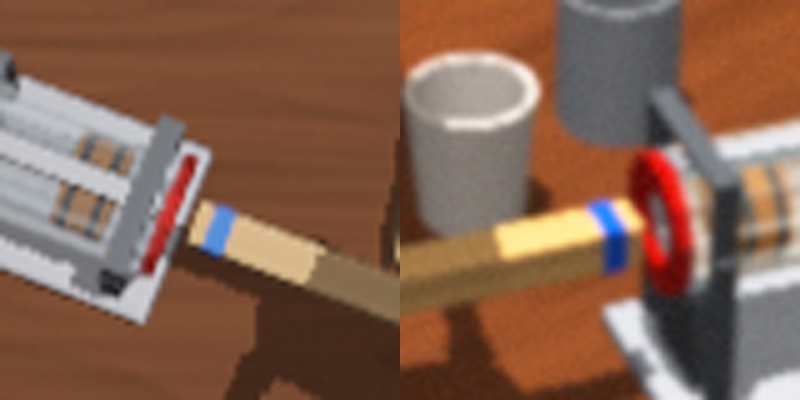

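Picture 12, the last: the tip is in front of the hole, within about 1 mm to the side (top crop (198,219) against the axis at about (198,221.5)), and level with it to within 1–2 mm. Entering slowly and watching the force.

>>> jog_arm(motion=[{"dx": -0.09, "dy": 0.03, "dz": 0.05, "turn": 0}, {"dx": 0.17, "dy": 0.47, "dz": 0, "turn": 0}, {"dx": 0.17, "dy": 0.47, "dz": 0, "turn": 0}, {"dx": 0.17, "dy": 0.47, "dz": 0, "turn": 0}, {"dx": 0.17, "dy": 0.47, "dz": 0, "turn": 0}, {"dx": 0, "dy": 0, "dz": 0, "turn": 0}])

```text
time: 16.73
tool_pos: [0.5052, -0.1834, 0.0918]
tcp_rot: [-2.572, -1.804, -0.0]
wrist_force: [0.3, 0.0, -1.3]
width: 0.252
```

>>> jog_arm(motion=[{"dx": 0.17, "dy": 0.47, "dz": 0, "turn": 0}, {"dx": 0.17, "dy": 0.47, "dz": 0, "turn": 0}, {"dx": 0.17, "dy": 0.47, "dz": 0, "turn": 0}, {"dx": 0.17, "dy": 0.47, "dz": 0, "turn": 0}, {"dx": 0, "dy": 0, "dz": 0, "turn": 0}])

```text
time: 17.15
tool_pos: [0.512, -0.1646, 0.0918]
tcp_rot: [-2.572, -1.804, -0.0]
wrist_force: [-0.1, 0.7, -1.4]
width: 0.256
```

>>> jog_arm(motion=[{"dx": 0.17, "dy": 0.47, "dz": 0, "turn": 0}, {"dx": 0.17, "dy": 0.47, "dz": 0, "turn": 0}, {"dx": 0.17, "dy": 0.47, "dz": 0, "turn": 0}, {"dx": 0.17, "dy": 0.47, "dz": 0, "turn": 0}, {"dx": 0.17, "dy": 0.47, "dz": 0, "turn": 0}, {"dx": 0.17, "dy": 0.47, "dz": 0, "turn": 0}])

```text
time: 17.65
tool_pos: [0.5214, -0.1394, 0.092]
tcp_rot: [2.57, 1.803, -0.005]
wrist_force: [-3.5, -8.8, 0.1]
width: 0.251
```

The force is about 9.5 N straight along the axis, so the stick is pushing the piston. Carry on.

>>> jog_arm(motion=[{"dx": 0.17, "dy": 0.47, "dz": 0, "turn": 0}, {"dx": 0.17, "dy": 0.47, "dz": 0, "turn": 0}, {"dx": 0.17, "dy": 0.47, "dz": 0, "turn": 0}, {"dx": 0.17, "dy": 0.47, "dz": 0, "turn": 0}, {"dx": 0.17, "dy": 0.47, "dz": 0, "turn": 0}, {"dx": 0.17, "dy": 0.47, "dz": 0, "turn": 0}, {"dx": 0.17, "dy": 0.47, "dz": 0, "turn": 0}, {"dx": 0.17, "dy": 0.47, "dz": 0, "turn": 0}])

```text
time: 18.32
tool_pos: [0.535, -0.1019, 0.0919]
tcp_rot: [2.57, 1.802, -0.005]
wrist_force: [-2.7, -9.3, -0.3]
width: 0.256
```

>>> jog_arm(motion=[{"dx": 0.17, "dy": 0.47, "dz": 0, "turn": 0}, {"dx": 0.17, "dy": 0.47, "dz": 0, "turn": 0}, {"dx": 0.17, "dy": 0.47, "dz": 0, "turn": 0}, {"dx": 0.17, "dy": 0.47, "dz": 0, "turn": 0}, {"dx": 0.17, "dy": 0.47, "dz": 0, "turn": 0}, {"dx": 0.17, "dy": 0.47, "dz": 0, "turn": 0}])

```text
time: 18.82
tool_pos: [0.5453, -0.0737, 0.0919]
tcp_rot: [2.57, 1.802, -0.005]
wrist_force: [-2.4, -9.1, -0.3]
width: 0.254
```

```bash
cat >> h.py <<'E'
def insd(s):
    u=np.array([.342,.9397]); n=np.array([-.9397,.342]); r=s['tool_pos'][:2]-[.5614,-.0287]
    print('tip in (mm)',(r@u-.005+.1795)*1000,'lat',r@n*1000)
E
python3 - <<'E'
from h import *
insd(st()); snap('scene','s8'); snap('top','t8')
for f in ('s8','t8'):
    z=load(f); P=cloud(z); c=z['p'].astype(int)
    o=P[...,:2]-[.5614,-.0287]; al=o@[.342,.9397]; la=o@[-.9397,.342]
    hsv=cv2.cvtColor(z['p'],cv2.COLOR_RGB2HSV); m=(hsv[...,0]>5)&(hsv[...,0]<22)&(hsv[...,1]>70)&(al>.0)&(al<.25)&(abs(la)<.05)&(P[...,2]>.03)&(P[...,2]<.2)
    print(f,m.sum(),np.percentile(al[m],[2,25,50,75,98]).round(3) if m.any() else '',P[m].mean(0).round(3))
E
```

```text
t 18.82 tcp [ 0.5453 -0.0737  0.0919] yaw 1.2229 tilt [-0.001 -0.004 -1.   ] F [-2.4 -9.1 -0.3] w 0.254 q6 0.17
tip in (mm) 126.69594185597255 lat -0.24002920905398314
s8 335 [0.002 0.04  0.132 0.155 0.244] [0.612 0.074 0.114]
t8 163 [0.136 0.149 0.154 0.16  0.176] [0.614 0.117 0.113]
```

The tip is 127 mm in and the piston is half out of the outlet. The last 18 mm now.

>>> jog_arm(motion=[{"dx": 0.17, "dy": 0.47, "dz": 0, "turn": 0}, {"dx": 0.17, "dy": 0.47, "dz": 0, "turn": 0}, {"dx": 0.17, "dy": 0.47, "dz": 0, "turn": 0}, {"dx": 0.1, "dy": 0.28, "dz": 0, "turn": 0}, {"dx": 0, "dy": 0, "dz": 0, "turn": 0}, {"dx": 0, "dy": 0, "dz": 0, "turn": 0}])

```text
time: 19.42
tool_pos: [0.5518, -0.0542, 0.0917]
tcp_rot: [-2.572, -1.804, -0.0]
wrist_force: [0.9, 0.7, -1.3]
width: 0.254
```

```bash
cat >> h.py <<'E'
def piston(f):
    snap('scene','s'+f); snap('top','t'+f)
    for k in 'st':
        z=load(k+f); P=cloud(z)
        o=P[...,:2]-[.5614,-.0287]; al=o@[.342,.9397]; la=o@[-.9397,.342]
        hsv=cv2.cvtColor(z['p'],cv2.COLOR_RGB2HSV); m=(hsv[...,0]>5)&(hsv[...,0]<22)&(hsv[...,1]>70)&(al>.1)&(al<.25)&(abs(la)<.05)&(P[...,2]>.03)&(P[...,2]<.2)
        print(k,m.sum(),'along',np.percentile(al[m],[2,25,50,75,98]).round(3),'z',np.percentile(P[m][:,2],[5,50,95]).round(3),'lat',np.percentile(la[m],[5,50,95]).round(3))
E
python3 - <<'E'
from h import *
insd(st()); piston('9')
E
```

```text
t 19.42 tcp [ 0.5518 -0.0542  0.0917] yaw 1.2233 tilt [-0.  0. -1.] F [ 0.9  0.7 -1.3] w 0.254 q6 0.2
tip in (mm) 147.23699598597554 lat 0.33706694334150666
s 379 along [0.123 0.172 0.188 0.205 0.244] z [0.045 0.063 0.134] lat [-0.033 -0.003  0.042]
t 377 along [0.15  0.179 0.192 0.206 0.223] z [0.035 0.064 0.071] lat [-0.022  0.003  0.027]
```

The force fell to zero, and the piston is in the tray (along-axis 0.19, z about 0.035–0.07). Now pulling the stick out.

>>> jog_arm(motion=[{"dx": -0.17, "dy": -0.47, "dz": 0, "turn": 0}, {"dx": -0.34, "dy": -0.94, "dz": 0, "turn": 0}, {"dx": -0.51, "dy": -1.41, "dz": 0, "turn": 0}, {"dx": -0.51, "dy": -1.41, "dz": 0, "turn": 0}, {"dx": -0.51, "dy": -1.41, "dz": 0, "turn": 0}, {"dx": -0.51, "dy": -1.41, "dz": 0, "turn": 0}, {"dx": -0.51, "dy": -1.41, "dz": 0, "turn": 0}, {"dx": -0.51, "dy": -1.41, "dz": 0, "turn": 0}, {"dx": -0.51, "dy": -1.41, "dz": 0, "turn": 0}, {"dx": -0.51, "dy": -1.41, "dz": 0, "turn": 0}, {"dx": -0.51, "dy": -1.41, "dz": 0, "turn": 0}, {"dx": -0.51, "dy": -1.41, "dz": 0, "turn": 0}])

```text
time: 20.52
tool_pos: [0.4947, -0.2112, 0.0918]
tcp_rot: [2.573, 1.803, -0.0]
wrist_force: [0.3, -0.8, 0.2]
width: 0.254
```

>>> jog_arm(motion=[{"dx": -0.51, "dy": -1.41, "dz": 0, "turn": 0}, {"dx": -0.51, "dy": -1.41, "dz": 0, "turn": 0}, {"dx": -0.51, "dy": -1.41, "dz": 0, "turn": 0}, {"dx": -0.17, "dy": -0.47, "dz": 0, "turn": 0}, {"dx": 0, "dy": 0, "dz": 0, "turn": 0}])

```text
time: 20.93
tool_pos: [0.4779, -0.2582, 0.0918]
tcp_rot: [2.574, 1.8, -0.0]
wrist_force: [0.8, -0.9, -1.2]
width: 0.253
```

```bash
python3 - <<'E'
from h import *
insd(st()); piston('10')
E
```

```text
t 20.93 tcp [ 0.4779 -0.2582  0.0918] yaw 1.2205 tilt [ 0. -0. -1.] F [ 0.8 -0.9 -1.2] w 0.253 q6 -0.19
tip in (mm) -69.72612280156767 lat -0.0192916332144887
s 385 along [0.124 0.172 0.189 0.205 0.244] z [0.044 0.063 0.133] lat [-0.033 -0.003  0.042]
t 357 along [0.168 0.182 0.194 0.207 0.222] z [0.036 0.064 0.069] lat [-0.022  0.003  0.027]
```

>>> jog_arm(motion=[{"dx": 0, "dy": -0.4, "dz": 0.5, "turn": -0.03}, {"dx": -0.3, "dy": -0.8, "dz": 0.5, "turn": -0.06}, {"dx": -0.31, "dy": -0.9, "dz": 0, "turn": -0.06}, {"dx": -0.31, "dy": -0.9, "dz": 0, "turn": -0.06}, {"dx": -0.31, "dy": -0.9, "dz": 0, "turn": -0.06}, {"dx": -0.31, "dy": -0.9, "dz": 0, "turn": -0.06}, {"dx": -0.31, "dy": -0.9, "dz": 0, "turn": -0.06}, {"dx": -0.31, "dy": -0.9, "dz": 0, "turn": -0.06}, {"dx": -0.31, "dy": -0.9, "dz": 0, "turn": -0.06}, {"dx": -0.31, "dy": -0.9, "dz": 0, "turn": -0.06}, {"dx": -0.31, "dy": -0.9, "dz": 0, "turn": -0.06}, {"dx": -0.31, "dy": -0.9, "dz": 0, "turn": -0.06}])

```text
time: 22.03
tool_pos: [0.445, -0.3587, 0.1022]
tcp_rot: [3.032, 0.822, 0.0]
wrist_force: [0.2, 0.8, -1.1]
width: 0.253
```

>>> jog_arm(motion=[{"dx": -0.31, "dy": -0.9, "dz": 0, "turn": -0.06}, {"dx": -0.31, "dy": -0.9, "dz": 0, "turn": -0.06}, {"dx": -0.31, "dy": -0.9, "dz": 0, "turn": -0.06}, {"dx": -0.31, "dy": -0.9, "dz": -1, "turn": -0.06}, {"dx": -0.36, "dy": 0, "dz": -1.5, "turn": -0.027}, {"dx": 0, "dy": 0, "dz": -1.5, "turn": 0}, {"dx": 0, "dy": 0, "dz": -1, "turn": 0}, {"dx": 0, "dy": 0, "dz": 0, "turn": 0}, {"dx": 0, "dy": 0, "dz": 0, "turn": 0}])

```text
time: 22.78
tool_pos: [0.4286, -0.394, 0.0513]
tcp_rot: [-3.113, -0.417, 0.001]
wrist_force: [0.5, -0.1, -1.1]
width: 0.256
```

>>> jog_arm(motion=[{"dx": -0.1, "dy": -0.25, "dz": -1, "turn": 0}, {"dx": 0, "dy": 0, "dz": -1.5, "turn": 0}, {"dx": 0, "dy": 0, "dz": -1, "turn": 0}, {"dx": 0, "dy": 0, "dz": -0.5, "turn": 0}, {"dx": 0, "dy": 0, "dz": -0.3, "turn": 0}, {"dx": 0, "dy": 0, "dz": -0.1, "turn": 0}, {"dx": 0, "dy": 0, "dz": 0, "turn": 0}, {"dx": 0, "dy": 0, "dz": 0, "turn": 0}])

```text
time: 23.45
tool_pos: [0.428, -0.3976, 0.0083]
tcp_rot: [3.113, 0.416, 0.001]
wrist_force: [1.2, -1.0, -1.0]
width: 0.256
```

>>> jog_arm(motion=[{"dx": 0, "dy": 0, "dz": -0.1, "turn": 0}, {"dx": 0, "dy": 0, "dz": -0.1, "turn": 0}, {"dx": 0, "dy": 0, "dz": 0, "turn": 0}])

```text
time: 23.7
tool_pos: [0.428, -0.3976, 0.0062]
tcp_rot: [3.113, 0.416, 0.001]
wrist_force: [-0.0, -0.7, -0.6]
width: 0.258
```

>>> jog_arm(motion=[{"dx": 0, "dy": 0, "dz": 0, "turn": 0}, {"dx": 0, "dy": 0, "dz": 0, "turn": 0}, {"dx": 0, "dy": 0, "dz": 0, "turn": 0}, {"dx": 0, "dy": 0, "dz": 0, "turn": 0}, {"dx": 0, "dy": 0, "dz": 0, "turn": 0}, {"dx": 0, "dy": 0, "dz": 0, "turn": 0}, {"dx": 0, "dy": 0, "dz": 1, "turn": 0}, {"dx": 0, "dy": 0, "dz": 2, "turn": 0}, {"dx": 0, "dy": 0, "dz": 3, "turn": 0}, {"dx": 0, "dy": 0, "dz": 3, "turn": 0}, {"dx": 0, "dy": 0, "dz": 3, "turn": 0}, {"dx": 0, "dy": 0, "dz": 3, "turn": 0}], fingers=7)

```text
time: 24.7
tool_pos: [0.4275, -0.3971, 0.1579]
tcp_rot: [3.114, 0.416, 0.0]
wrist_force: [0.4, -0.2, -0.6]
width: 0.819
```

>>> jog_arm(motion=[{"dx": -1, "dy": -2, "dz": 2, "turn": 0}, {"dx": -1.5, "dy": -3, "dz": 0, "turn": 0}, {"dx": -1.5, "dy": -3, "dz": 0, "turn": 0}, {"dx": -1.5, "dy": -3, "dz": 0, "turn": 0}, {"dx": -1.5, "dy": -3, "dz": 0, "turn": 0}, {"dx": -1, "dy": -2, "dz": 0, "turn": 0}, {"dx": 0, "dy": 0, "dz": 0, "turn": 0}, {"dx": 0, "dy": 0, "dz": 0, "turn": 0}])

```text
time: 25.37
tool_pos: [0.3468, -0.5582, 0.1763]
tcp_rot: [3.114, 0.413, 0.0]
wrist_force: [-0.4, 0.1, -0.3]
width: 0.822
```

```bash
python3 - <<'E'
from h import *
st(); piston('11'); 
for k in 'st':
    z=load(k+'11'); P=cloud(z); hsv=cv2.cvtColor(z['p'],cv2.COLOR_RGB2HSV)
    o=P[...,:2]-[.5053,-.3735]; u=np.array([np.cos(.265),np.sin(.265)]); a=o@u; b=o@[-u[1],u[0]]
    m=(abs(a)<.13)&(abs(b)<.06)&(P[...,2]>.015)&(P[...,2]<.08)
    print(k,'stick on mat',m.sum(),'a',np.percentile(a[m],[1,50,99]).round(3),'b',np.percentile(b[m],[1,50,99]).round(3),'z',np.percentile(P[m][:,2],[5,50,95]).round(3))
# bystander change
a=load('t2')['p'] if 0 else load('top')['p'].astype(int); b=load('t11')['p'].astype(int); d=(abs(a-b).sum(-1)>120).astype(np.uint8)
n,l,s,c=cv2.connectedComponentsWithStats(d); print([tuple(x) for x in s[1:] if x[4]>15])
E
```

```text
t 25.37 tcp [ 0.3468 -0.5582  0.1763] yaw 0.2634 tilt [ 0.  0. -1.] F [-0.4  0.1 -0.3] w 0.822 q6 0.25
s 385 along [0.12  0.172 0.189 0.206 0.244] z [0.045 0.063 0.132] lat [-0.033 -0.003  0.042]
t 357 along [0.168 0.182 0.194 0.207 0.224] z [0.035 0.063 0.069] lat [-0.022  0.003  0.027]
s stick on mat 886 a [-0.097  0.009  0.101] b [-0.018 -0.007  0.009] z [0.017 0.025 0.028]
t stick on mat 639 a [-0.099 -0.002  0.096] b [-0.014 -0.001  0.011] z [0.019 0.026 0.032]
[(np.int32(262), np.int32(211), np.int32(20), np.int32(20), np.int32(315)), (np.int32(316), np.int32(227), np.int32(10), np.int32(8), np.int32(55)), (np.int32(178), np.int32(228), np.int32(20), np.int32(71), np.int32(552)), (np.int32(440), np.int32(234), np.int32(29), np.int32(70), np.int32(740)), (np.int32(310), np.int32(237), np.int32(13), np.int32(11), np.int32(82)), (np.int32(192), np.int32(253), np.int32(5), np.int32(24), np.int32(38)), (np.int32(591), np.int32(305), np.int32(34), np.int32(16), np.int32(261)), (np.int32(621), np.int32(306), np.int32(8), np.int32(8), np.int32(16)), (np.int32(611), np.int32(313), np.in
[... 1411 characters left out ...]
nt32(5), np.int32(6), np.int32(17)), (np.int32(614), np.int32(421), np.int32(9), np.int32(17), np.int32(61)), (np.int32(524), np.int32(423), np.int32(79), np.int32(57), np.int32(2461)), (np.int32(625), np.int32(429), np.int32(15), np.int32(15), np.int32(98)), (np.int32(299), np.int32(448), np.int32(14), np.int32(9), np.int32(63)), (np.int32(281), np.int32(450), np.int32(12), np.int32(26), np.int32(54)), (np.int32(621), np.int32(450), np.int32(19), np.int32(13), np.int32(124)), (np.int32(310), np.int32(458), np.int32(9), np.int32(5), np.int32(30)), (np.int32(419), np.int32(458), np.int32(21), np.int32(16), np.int32(110)), (np.int32(450), np.int32(473), np.int32(7), np.int32(6), np.int32(25))]
```

```bash
python3 -c "
from workcell import bot
print(bot.finish_job())"
```

```text
the job is handed in; nothing more can be done
None
```

The piston is out of the chamber and in the catch tray, and the stick lies flat on the blue mat. I handed the job in at about 25.5 s of the 69 s.

**What I did:** I lifted the larger stick from the rack by its middle and laid it on the mat. I took it again about 18 mm from one end and pushed it about 147 mm in through the red collar. The push force was about 9.5 N straight along the bore and fell to zero when the piston dropped. Then I pulled the stick out, laid it down and moved the arm clear. The gripper never came near the piston.

**Last checks:**
- **Piston:** both cameras show it in the tray, about 45 mm beyond the outlet, and it did not move after the stick came out.
- **Stick:** it is within about 2 mm of the mat's centre along its length in both cameras. Sideways it is about 1 mm off in the top view and about 5 mm off in the scene view, still well inside the mat's edges. Its top is about 26 mm above the table, as it should be when lying flat.
- **Bystanders:** comparing the top pictures before and after shows changes only at the rack, chamber, tray and mat, and where the arm and its shadow are.

**What failed or disagreed:**
- My first three move calls were refused because every row needs all four numbers; nothing moved.
- The cameras and the arm's own position differed by about 2–4 mm, so I lined the stick up by comparing its tip with the collar in the same pictures.
- I had used all 12 picture views before the insertion, so these last checks are numeric only.

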